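# Unload the last spun tube and lift the carrier level

### The job

The last spun tube still leans in the centrifuge's rotor: draw it out, stand it cap up and fully down in the empty well of the tube carrier, and let go of it. Then take the carrier by the middle of its handle bar, lift it until it hangs about 12 cm above the bench, touching nothing but your fingers, and finish still holding it there, level and still, with all six tubes in it. Never let the carrier tip, and leave the other things on the bench as they stand.

Things in the scene. Friction and masses are not known exactly. Their poses are not given: they have to be found in the camera images.
- spun_center (a point): half-way point (60 mm above its tip) of the last spun tube, the only tube in the centrifuge rotor: a 120 mm screw-cap tube, body 16.6 mm across with a pointed foot (the last 20 mm taper to 6 mm), and a ribbed cap 22 mm across and 14 mm high as its top end; about 20 g. Its z axis runs along the tube from foot to cap. At the start it leans 30 degrees from upright, cap towards the rotor's axis, 75 mm of it inside a close-fitting slot; it slides out along its own axis
- spun_cap (a point): middle of that tube's cap, 53 mm up the tube's axis from its half-way point; 45 mm of tube and cap stick out of the slot, with free space round the cap
- carrier: sheet-steel tube carrier, 160 (its x) x 124 (its y) mm, about 0.36 kg empty, loose on the bench. Origin at the centre of its underside, z up. Two banks of three wells at x = -60 and +60 mm, y = -40, 0, +40 mm; wells are 20 mm square openings through two decks (tops at 29.5 and 71.5 mm) over a 4 mm floor, on which the tube's foot stands. Five wells hold tubes, their caps 110 to 124 mm above the underside; the well at x = +60, y = +40 is empty. A handle bar spans the middle
- carrier_handle (a point): middle of the carrier's handle bar: a round bar of 14 mm diameter along the carrier's y axis, 155 mm above the underside, 116 mm long between two upright 22 mm wide straps; its axes are the carrier's
- empty_well (a point): centre of the mouth of the empty well, 71.5 mm above the carrier's underside; a tube standing in it has its half-way point 64 mm and its cap's middle 117 mm above the underside; its axes are the carrier's
- centrifuge: bench centrifuge, fixed, 330 (x) x 280 (y) x 193 mm high, lid hinged at its +x side and standing open to 460 mm high. Origin on the rotor's axis at bench level, control panel towards its -x. The round bowl is 234 mm across
- rotor: six-place angle rotor, fixed in the bowl (it does not turn), 224 mm across, highest point 177 mm above the bench. Origin on its axis 90 mm above the bench; its x axis points from the axis towards the occupied slot
- heater: fixed dry-block heater at the far edge, 130 x 200 x 110 mm high, origin under its centre
- mixer: fixed vortex mixer at the left, 150 x 125 x 152 mm high, origin under its centre
- beaker: small glass beaker, 44 mm across, 60 mm high, origin under its centre; a bystander
- tipbox: closed pipette-tip box, 122 x 87 x 85 mm, origin under its centre; a bystander
- solvent: amber bottle, 72 mm across, 150 mm high, origin under its centre; a bystander
- washbottle: white wash bottle, 60 mm across, 180 mm high with spout, origin under its centre; a bystander
- vialbox: open box of small vials, 110 x 90 x 39 mm, origin under its centre; a bystander
- marker: marker pen lying down, 136 mm long, 14 mm thick, along its x, origin under its middle; a bystander
- tube1_center (a point): half-way point of a 120 mm sample tube like the others, standing in the carrier's well at x = -60, y = -40 mm
- tube2_center (a point): half-way point of a 120 mm sample tube like the others, standing in the carrier's well at x = -60, y = 0 mm
- tube3_center (a point): half-way point of a 120 mm sample tube like the others, standing in the carrier's well at x = -60, y = 40 mm
- tube4_center (a point): half-way point of a 120 mm sample tube like the others, standing in the carrier's well at x = 60, y = -40 mm
- tube5_center (a point): half-way point of a 120 mm sample tube like the others, standing in the carrier's well at x = 60, y = 0 mm
Things that resemble listed ones, but are neither listed nor needed, are in the scene too. Leave any green look-alike of the part that bears tube2_center alone.

How it is judged (in metres and radians):
On the way, in this order (a step that is already met when the one before it is completed fails the run):
1. the spun tube stands fully down in the empty well, let go, with the carrier still on the bench (x of spun_center in the frame of carrier between 0.052 and 0.068 m and y of spun_center in the frame of carrier between 0.032 and 0.048 m and z of spun_center in the frame of carrier between 0.058 and 0.07 m and angle between spun_center's own z axis and vertical below 0.2 rad and contact force between the fingers and spun below 0.2 N and height (world z) of carrier below 0.006 m), for 0.2 s.
2. the carrier hangs level by its handle, 70 to 200 mm above the bench (height (world z) of carrier between 0.07 and 0.2 m and angle between carrier's own z axis and vertical below 0.12 rad and contact force between the fingers and carrier above 1 N and distance between the grasp point and carrier_handle below 0.055 m), for 0.3 s.
At the end, for the whole second after the job is handed in: Carrier held by its handle (within 55 mm of the bar's middle), underside 70 to 200 mm above the bench, within 0.12 rad of level, below 30 mm/s and 0.15 rad/s, touching nothing else; spun tube in the empty well (within 8 mm, upright within 0.2 rad) and all tubes fully down (6 mm) (all of step 2 and x of spun_center in the frame of carrier between 0.052 and 0.068 m and y of spun_center in the frame of carrier between 0.032 and 0.048 m and z of spun_center in the frame of carrier between 0.058 and 0.07 m and angle between each of spun_center, tube1_center, tube2_center, tube3_center, tube4_center, tube5_center's own z axis and vertical below 0.2 rad and z of tube1_center in the frame of carrier between 0.055 and 0.072 m and z of tube2_center in the frame of carrier between 0.055 and 0.072 m and z of tube3_center in the frame of carrier between 0.055 and 0.072 m and z of tube4_center in the frame of carrier between 0.055 and 0.072 m and z of tube5_center in the frame of carrier between 0.055 and 0.072 m and contact force between carrier and centrifuge below 0.2 N and contact force between carrier and heater below 0.2 N and contact force between carrier and mixer below 0.2 N and contact force between carrier and beaker below 0.2 N and contact force between carrier and tipbox below 0.2 N and contact force between carrier and solvent below 0.2 N and contact force between carrier and washbottle below 0.2 N and contact force between carrier and vialbox below 0.2 N and contact force between carrier and marker below 0.2 N and linear speed of carrier below 0.03 m/s and angular speed of carrier below 0.15 rad/s); the arm keeps its last pose, push and grip.
It fails at once if the carrier is tipped by more than 0.3 rad (angle between carrier's own z axis and vertical above 0.3 rad).
It fails at once if a bystander is moved by more than 30 mm (distance of any of beaker, tipbox, solvent, washbottle, vialbox, marker from where it was at the start of the episode above 0.03 m).
It also fails if it takes over 51 s, if anything falls off the work surface, if the arm or the gripper's body presses on something with over 40 N, if the wrist force passes 120 N, or if a joint passes its speed limit or range.

### The arm

A 6-joint arm with a two-finger parallel gripper is mounted at the origin on the work surface. World frame = base frame: x ahead of the robot, y to its left, z up, the work surface at z = 0. Lengths are in mm, angles in degrees, forces in N, time in s.
With the tool pointing down it reaches from about 350 to 850 mm from the base axis. Payload 8.1 kg.
Tool frame: the origin (TCP) lies midway between the tips of the shut fingers; the grasp point (between the pads) lies 19 mm behind it; x points along the fingers, z is the direction in which the jaws open and shut, and the axes are right-handed (so a half turn about x gives the same grasp; the last joint's range is limited). The gripper opens to 85 mm and grips with 20 to 120 N. Pads are 22 mm wide; open, the fingers measure 114 mm over their backs; the gripper's body (76 mm by 85 mm) begins 54 mm behind the grasp point. The pads swing forward as they close: fully open they stand 13 mm farther back than shut.
Start: joints at [-79.836, 7.471, 85.268, -0, 87.261, -4.893], TCP at [155.891, -579.399, 231.292] pointing down, gripper open.
Joint ranges: [-169.43, 169.43], [-51.17, 129.36], [1.28, 143.12], [-76.62, 256.62], [0, 156.53], [-152.29, 152.29]. Speed limits (degrees/s): [136.94, 136.94, 159.86, 180, 180, 180].

### API

Orientations are given as [roll, pitch, yaw] about the fixed x, y, z axes, in that order (R = Rz(yaw) Ry(pitch) Rx(roll)).
In Python, from bench import r gives the robot as it stands. The module is installed in compiled form; this text tells all that it offers.
- The arm moves only by the tool servo_tool, never from a script. Its argument "commands" is a list that holds one entry, the list of rows, each a list of 7 numbers: the closure in counts, from 0 (fully open) to 255 (shut), then the shift along the tool's x, y, z in cm, then the turn, a rotation vector about the tool's x, y, z in degrees. A call has 1 to 8 rows; each row is the pose to reach, as a shift and turn from the pose commanded when the call began, along the tool's axes at that moment; what a row does not reach only later rows make up. A row lasts 1/10 s, in which the tool goes at most 50 mm and 8.59 degrees, less where a joint would pass 70% of its speed; a pose out of reach is approached as far as the arm can. A call with a gripper value outside its range is refused whole. The fingers move at their own pace and stop on an object; "force" is the grip in N (left out, the last holds). Time passes only in rows, so rows that repeat a pose let the fingers close. It gives the time, the measured TCP pose, the force and the opening at its end, in the units of the state.
- r.sense(): the state, without advancing time (a new reading comes with each control period).
- r.snapshot(name): name is "scene" or "top" or "wrist"; returns (picture, depth): 420x560x3 uint8, red, green, blue; 420x560 float32, mm along the optical axis (not along the pixel's ray), 0 where there is no reading.
- r.calibration(name): a dict with "fx", "fy", "cx", "cy" (pixels), "pose" (4x4, takes a point from camera to world coordinates). Camera axes: x right, y down, z forward; pixel columns grow to the right and rows downward; lengths in mm; the calibration is good to about 2 mm. A picture is of the moment at which its call begins: read the wrist's pose just before it. calibration takes no time and is no camera call; for the wrist camera it gives the pose at the moment of the call.
- r.hand_in(): hands the job in, once; it reports no verdict.
The state is a dict: "time": time; "joint_pos": joint angles; "qd": joint speeds; "joint_efforts": joint torques, N m; "tool_pos": TCP position; "tcp_rot": TCP orientation; "ft_force": force on the tool from outside, world axes, zero at the start; "wrist_torque": the same for the moment, N m; "finger_gap": finger opening in mm.
Only numpy, scipy, OpenCV 4.12 (cv2) and the standard library are available. Lean on these libraries where they do the work, as an engineer would, in place of code of your own. Each camera call takes 0.05 s, during which the arm holds its last target.

## Working session

There is one attempt and no reset: what is moved stays moved. The work goes in short steps, Python scripts to look and compute and a tool call to move; the robot and the scene stay as the last step left them, time stands still between calls to the robot, and variables do not carry over. Pictures are saved under pics/ and viewed, and the job is handed in when it is done.

Besides the shell and the picture viewer there is one more tool, called after ">>>" in YAML: its name, and indented under it one key for each argument. servo_tool: Moves the arm, as the interface text tells. Its arguments: {"type":"object","properties":{"commands":{"type":"array","items":{"type":"array","items":{"type":"array","items":{"type":"number"}}}},"force":{"type":"number"}},"required":["commands"]}

```bash
mkdir -p pics; python3 - <<'E'
from bench import r
import cv2,numpy as np
print(r.sense())
for n in ["scene","top","wrist"]:
    c=r.calibration(n); p,d=r.snapshot(n)
    print(n,c)
    cv2.imwrite(f"pics/{n}0.png",p[:,:,::-1]); np.savez(f"pics/{n}0.npz",p=p,d=d,K=[c['fx'],c['fy'],c['cx'],c['cy']],T=c['pose'])
E
```

```text
{'time': 0.0, 'joint_pos': array([-7.98362412e+01,  7.51614060e+00,  8.53310746e+01,  7.46923454e-04,
        8.72604660e+01, -4.89363249e+00]), 'qd': array([-0.03042558, -0.02838087, -0.01053352,  0.02154918,  0.05654334,
       -0.0161838 ]), 'joint_efforts': array([ 1.33107886e-03, -5.69400895e+01, -5.00547838e+01, -7.89216142e-05,
        1.48174691e-02,  2.75273385e-05]), 'tool_pos': array([ 155.79354971, -578.84358771,  230.21645497]), 'tcp_rot': array([174.70943567,  89.89231627,  99.76679052]), 'ft_force': array([-0.07625922, -0.54529321, -0.28098   ]), 'wrist_torque': array([ 0.04856394, -0.0090947 , -0.00831153]), 'finger_gap': 85.07832053096439}
scene {'fx': 392.7324207943644, 'fy': 392.7324207943644, 'cx': 280.1497691199044, 'cy': 210.59799469756615, 'pose': array([[-8.29337490e-01,  3.09178294e-01, -4.65411764e-01,
         1.04614875e+03],
       [ 5.58601471e-01,  4.77861147e-01, -6.77947727e-01,
         7.10111973e+02],
       [ 1.27954781e-02, -8.22227162e-01, -5.69015614e-01,
         6.85694891e+02],
       [ 0.00000000e+00,  0.00000000e+00,  0.00000000e+00,
     
[... 236 characters left out ...]
2309e-01,  7.12431983e-03,  2.15073389e-03,
         5.23845658e+01],
       [-2.78853998e-03, -9.07615185e-02, -9.95868752e-01,
         1.76035033e+03],
       [ 0.00000000e+00,  0.00000000e+00,  0.00000000e+00,
         1.00000000e+00]])}
wrist {'fx': 303.9046452617088, 'fy': 303.9046452617088, 'cx': 278.14862851869276, 'cy': 209.93533483575888, 'pose': array([[ 2.60259896e-01, -9.30988867e-01, -2.55977568e-01,
         2.19995183e+02],
       [-9.65537709e-01, -2.51306736e-01, -6.76894102e-02,
        -5.62145008e+02],
       [-1.31079968e-03,  2.64772833e-01, -9.64309923e-01,
         3.72440968e+02],
       [ 0.00000000e+00,  0.00000000e+00,  0.00000000e+00,
         1.00000000e+00]])}
```

View pics/scene0.png

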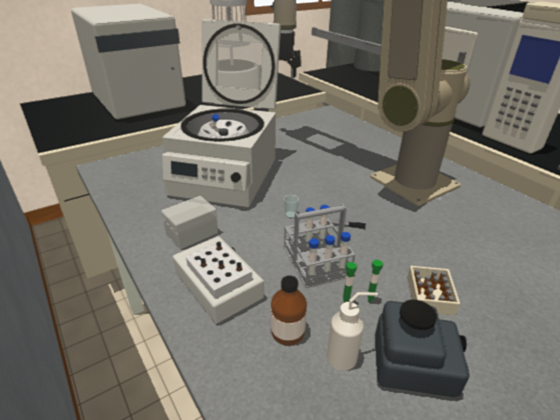

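View pics/top0.png

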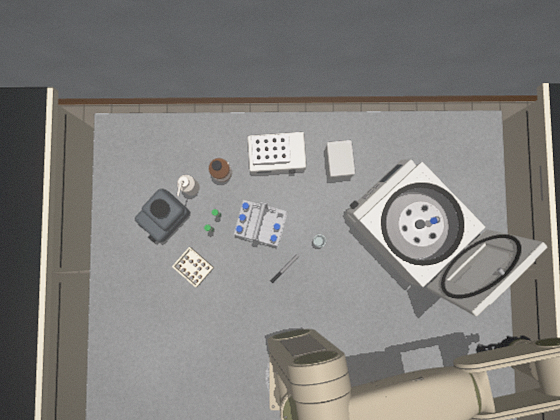

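View pics/wrist0.png

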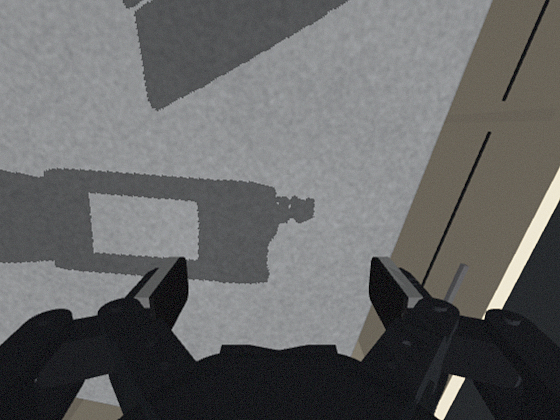

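The top view shows the carrier around (260,223), the rotor around (420,224) and the spun tube's blue cap around (434,221). I'll zoom in and measure.

```bash
cat > h.py <<'E'
import numpy as np,cv2
def load(n):
    z=np.load(f"pics/{n}.npz"); return z['p'],z['d'],z['K'],z['T']
def pts(n):
    p,d,K,T=load(n)
    v,u=np.mgrid[0:d.shape[0],0:d.shape[1]]
    P=np.stack([(u-K[2])/K[0]*d,(v-K[3])/K[1]*d,d],-1)
    W=P@T[:3,:3].T+T[:3,3]; W[d==0]=np.nan
    return p,W
E
python3 - <<'E'
from h import *
p,W=pts("top0")
bl=(p[:,:,2].astype(int)>p[:,:,0].astype(int)+40)&(p[:,:,2]>p[:,:,1].astype(int)+30)
n,l,s,c=cv2.connectedComponentsWithStats(bl.astype(np.uint8))
for i in range(1,n):
    if s[i,4]>5: print(s[i],c[i],np.nanmedian(W[l==i],0).round(1),np.nanmax(W[l==i][:,2]).round(1))
img=p[:,:,::-1]
a=cv2.resize(img[190:260,220:300],None,fx=5,fy=5,interpolation=cv2.INTER_CUBIC)
b=cv2.resize(img[175:275,370:470],None,fx=3.5,fy=3.5,interpolation=cv2.INTER_CUBIC)
cv2.imwrite("pics/crop0.png",np.hstack([a,b]))
E
```

```text
[242 202   7   7  37] [245.         205.32432432] [591.6 183.6 122.4] 129.8
[239 214   7   7  38] [241.92105263 216.94736842] [551.8 193.8 121.2] 133.4
[430 217   8   7  41] [433.3902439  220.19512195] [ 531.1 -422.6  206.3] 214.4
[273 223   7   7  38] [276.36842105 226.05263158] [520.5  79.9 122. ] 133.5
[236 225   7   7  36] [238.66666667 228.22222222] [514.5 203.9 124.1] 131.5
[270 235   7   7  34] [273.38235294 237.61764706] [481.3  90.1 123.1] 131.1
```

View pics/crop0.png

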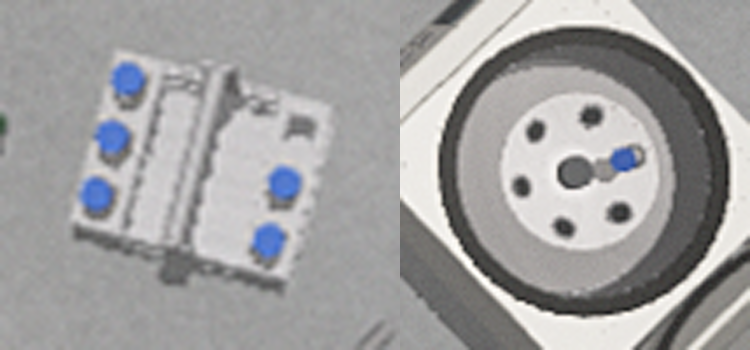

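```bash
python3 - <<'E'
from h import *
p,W=pts("top0")
sub=W[150:330,340:555].reshape(-1,3)
L=sub[(sub[:,2]>230)&(sub[:,1]<-300)&(sub[:,0]>250)]
print(len(L),L.min(0),L.max(0))
for lo in range(230,480,50):
    q=L[(L[:,2]>lo)&(L[:,2]<lo+50)]
    if len(q): print(lo,len(q),q[:,:2].min(0),q[:,:2].max(0),q[np.argmin(q[:,1])].round(),q[np.argmax(q[:,1])].round(),q[np.argmin(q[:,0])].round(),q[np.argmax(q[:,0])].round())
# body top plane z~193
B=sub[(abs(sub[:,2]-190)<6)]
print(len(B),np.median(B,0)); 
r=cv2.minAreaRect(B[:,:2].astype(np.float32)); print(r)
# carrier fit
caps=np.array([[-60,40],[-60,0],[60,0],[-60,-40],[60,-40]],float)
obs=np.array([[591.6,183.6],[551.8,193.8],[520.5,79.9],[514.5,203.9],[481.3,90.1]])
A=caps-caps.mean(0);O=obs-obs.mean(0)
th=np.arctan2((A[:,0]*O[:,1]-A[:,1]*O[:,0]).sum(),(A*O).sum());R=np.array([[np.cos(th),-np.sin(th)],[np.sin(th),np.cos(th)]])
t=obs.mean(0)-R@caps.mean(0)
print(np.degrees(th),t,R@[60,40]+t,(obs-(caps@R.T+t)).round(1))
from bench import r as rb
from scipy.spatial.transform import Rotation as Ro
s=rb.sense();print(Ro.from_euler('xyz',s['tcp_rot'],degrees=True).as_matrix().round(3))
# hub
for (u,v) in [(420,224),(416,224),(424,224),(434,221),(442,219),(430,223),(425,224)]: print(u,v,W[v,u].round(1))
E
```

```text
5010 [ 263.79402533 -644.09574505  230.09016891] [ 497.24868303 -398.60618259  466.10503892]
230 900 [ 298.50737301 -605.14348966] [ 497.24868303 -398.60618259] [ 489. -605.  279.] [ 313. -399.  232.] [ 299. -413.  272.] [ 497. -589.  230.]
280 838 [ 288.07391897 -608.69391304] [ 485.68069295 -406.80434329] [ 481. -609.  323.] [ 305. -407.  284.] [ 288. -424.  319.] [ 486. -601.  282.]
330 933 [ 277.41081503 -618.98104175] [ 480.64300011 -414.87856613] [ 470. -619.  379.] [ 301. -415.  331.] [ 277. -434.  380.] [ 481. -601.  333.]
380 839 [ 268.60429757 -632.01470055] [ 469.97258491 -424.88689477] [ 460. -632.  429.] [ 295. -425.  392.] [ 269. -443.  422.] [ 470. -618.  387.]
430 1500 [ 263.79402533 -644.09574505] [ 457.66004901 -431.89590424] [ 444. -644.  455.] [ 283. -432.  431.] [ 264. -449.  448.] [ 458. -626.  431.]
3398 [ 520.93035213 -391.90655352  190.21446586]
((521.3580932617188, -393.1817626953125), (296.1937255859375, 282.2593078613281), 42.61250686645508)
-105.74205367052338 [536.38425941 136.5396298 ] [558.60555645  67.93777883] [[ 0.4  0.2]
 [-0.9 -0.5]
 [ 0.4  1.1]
 [ 0.3 -1.2]
 [-0.3  0.5]]
[[-0.     0.966  0.26 ]
 [ 0.001  0.26  -0.966]
 [-1.     0.    -0.001]]
420 224 [ 520.9 -387.9  172.3]
416 224 [ 521.2 -375.7  169.5]
424 224 [ 521.  -401.6  169.6]
434 221 [ 528.1 -422.9  207.2]
442 219 [ 536.5 -458.9  175. ]
430 223 [ 525.  -425.8  154.3]
425 224 [ 520.8 -404.3  171.7]
```

>>> servo_tool:
  commands:
    - [[0,-5,0,0,0,0,0],[0,-10,0,0,0,0,0],[0,-15,0,0,0,0,0],[0,-20,0,0,-8,0,0],[0,-25,0,0,-16,0,0],[0,-29,0,0,-24,0,0],[0,-29,2,-3,-32,0,0],[0,-29,4,-7,-40,0,0]]

```text
time: 0.95
tool_pos: [176.6, -502.8, 521.1]
tcp_rot: [-23.4, 90.0, -58.1]
ft_force: [1.1, 0.4, 0.1]
finger_gap: 85.4
```

```bash
cat >> h.py <<'E'
from scipy.spatial.transform import Rotation as Ro
def toolR(xdir,zdir):
    x=np.array(xdir,float);x/=np.linalg.norm(x);z=np.array(zdir,float);z-=x*(x@z);z/=np.linalg.norm(z)
    return np.stack([x,np.cross(z,x),z],1)
def rel(tcp,R,s=None):
    from bench import r
    s=s or r.sense()
    R0=Ro.from_euler('xyz',s['tcp_rot'],degrees=True).as_matrix()
    sh=R0.T@(np.array(tcp)-s['tool_pos'])/10
    rv=np.degrees(Ro.from_matrix(R0.T@R).as_rotvec())
    print("shift cm",sh.round(2),"rotvec deg",rv.round(1),"joints",s['joint_pos'].round(1),"pos",s['tool_pos'].round(1),"t",round(s['time'],2))
    return sh,rv
def az(a): a=np.radians(a);return np.array([np.cos(a),np.sin(a),0])
E
python3 - <<'E'
from h import *
rel([520,-400,500],toolR([0,0,-1],az(15)))
E
```

```text
shift cm [ 2.11 28.   22.38] rotvec deg [-49.7   0.    0. ] joints [-76.2   1.6  61.1   0.  117.3 -41.5] pos [ 176.6 -502.8  521.1] t 0.95
```

>>> servo_tool:
  commands:
    - [[0,0,3.5,2.8,-6,0,0],[0,0,7,5.6,-12,0,0],[0,0,10.5,8.4,-18,0,0],[0,0,14,11.2,-24,0,0],[0,0,17.5,14,-30,0,0],[0,0,21,16.8,-36,0,0],[0,0,24.5,19.6,-42,0,0],[0,2,28,22.4,-49.7,0,0]]

```text
time: 1.75
tool_pos: [522.2, -399.5, 503.8]
tcp_rot: [-58.1, 89.7, -43.0]
ft_force: [-0.3, -0.7, 0.3]
finger_gap: 85.2
```

>>> servo_tool:
  commands:
    - [[0,4,0,0,0,0,0],[0,8,0,0,0,0,0],[0,8,0,0,0,0,0]]

```text
time: 2.05
tool_pos: [518.7, -397.9, 410.0]
tcp_rot: [123.4, 89.0, 138.2]
ft_force: [0.8, 0.6, -1.8]
finger_gap: 85.4
```

```bash
python3 - <<'E'
from h import *
from bench import r
c=r.calibration("wrist"); p,d=r.snapshot("wrist")
cv2.imwrite("pics/w1.png",p[:,:,::-1]); np.savez("pics/w1.npz",p=p,d=d,K=[c['fx'],c['fy'],c['cx'],c['cy']],T=c['pose'])
print(r.sense())
E
```

```text
{'time': 2.1, 'joint_pos': array([-4.20258931e+01,  1.74720247e+01,  5.47201993e+01, -2.01351624e-03,
        1.08407004e+02, -5.67950773e+01]), 'qd': array([-0.60732841, -2.63169121, -9.23095274, -0.03923596,  1.98512698,
        0.06351755]), 'joint_efforts': array([ 6.56747427e-01, -6.29984736e+01, -4.58870137e+01,  4.80050244e-02,
       -6.09827936e-01, -2.87566880e-03]), 'tool_pos': array([ 519.1422899 , -398.9547329 ,  415.98570449]), 'tcp_rot': array([123.38822561,  89.40076917, 138.15678396]), 'ft_force': array([-0.41188204, -0.32523387,  0.40130821]), 'wrist_torque': array([-0.03924429, -0.01152423,  0.00521749]), 'finger_gap': 85.57336121760514}
```

View pics/w1.png

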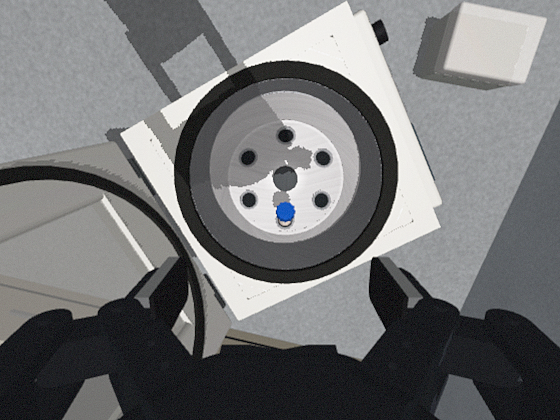

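The rotor hub is at (285,178), the cap at (285,211) and the slot mouth just below it. The arm was still settling in that picture, so I'll retake it and measure.

```bash
cat > snap.py <<'E'
from h import *
from bench import r
def snap(n,cam="wrist"):
    c=r.calibration(cam); p,d=r.snapshot(cam)
    cv2.imwrite(f"pics/{n}.png",p[:,:,::-1]); np.savez(f"pics/{n}.npz",p=p,d=d,K=[c['fx'],c['fy'],c['cx'],c['cy']],T=c['pose'])
E
python3 - <<'E'
from snap import *
r.snapshot("top")
print(r.sense()['qd'].round(2))
snap("w2")
p,W=pts("w2")
pi=p.astype(int)
bl=(pi[:,:,2]>pi[:,:,0]+40)&(pi[:,:,2]>pi[:,:,1]+30)
n,l,s,c=cv2.connectedComponentsWithStats(bl.astype(np.uint8))
for i in range(1,n):
    if s[i,4]>20:
        q=W[l==i]; q=q[~np.isnan(q[:,0])]
        print(s[i],c[i],np.median(q,0).round(1),q.min(0).round(1),q.max(0).round(1))
# dark holes on rotor
g=pi.sum(2)
dk=((g<150)&(abs(np.mgrid[0:420,0:560][0]-178)<90)&(abs(np.mgrid[0:420,0:560][1]-285)<65)).astype(np.uint8)
n,l,s,c=cv2.connectedComponentsWithStats(dk)
for i in range(1,n):
    if 30<s[i,4]<1500: print("dark",s[i],c[i].round(1),np.nanmedian(W[l==i],0).round(1))
m=np.zeros((420,560),bool)
cr=cv2.resize(p[140:260,215:355,::-1],None,fx=5,fy=5,interpolation=cv2.INTER_CUBIC); cv2.imwrite("pics/w2c.png",cr)
E
```

```text
[-0.42 -2.27 -6.17 -0.08  0.4  -0.19]
[274 195  19  21 291] [282.86597938 204.88659794] [ 530.8 -422.3  206.6] [ 519.9 -442.6  155.5] [ 545.4 -411.5  212.5]
dark [221  89  12   9  56] [224.7  91.5] [ 432.4 -313.2  192.1]
dark [335  89  15  13  95] [344.5  92.7] [ 566.8 -279.4  192. ]
dark [276 125  14  12 137] [282.6 130.6] [ 508.6 -338.8  168.5]
dark [240 146  13  14 142] [246.  152.3] [ 470.4 -376.6  169.3]
dark [313 147  13  13 127] [319.4 152.6] [ 561.2 -353.1  168.2]
dark [273 161  20   8  39] [282.7 164.3] [ 518.9 -378.8  169.2]
dark [242 188  12  13 122] [247.5 193.8] [ 484.6 -429.1  168.9]
dark [312 188  12  13 127] [317.6 194. ] [ 574.4 -405.4  168.9]
dark [ 221  234  129   34 1467] [286.  257.4] [ 561.  -500.2  192.3]
```

View pics/w2c.png

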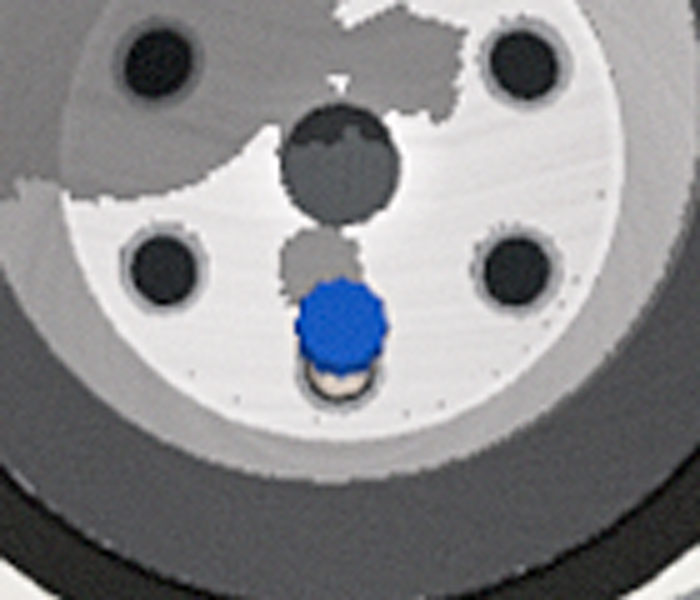

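```bash
python3 - <<'E'
from h import *
a=np.array([-.5*np.cos(np.radians(75)),.5*np.sin(np.radians(75)),np.sqrt(.75)])
g=np.array([531.5,-424,201.5])-17*a
R=toolR(-a,az(15))
rel(g+70*a,R)
E
```

```text
shift cm [17.7   0.16  0.44] rotvec deg [ -0.3   0.  -29.8] joints [-42.1  17.3  54.1  -0.  108.5 -56.8] pos [ 520.4 -400.6  424.4] t 2.2
```

>>> servo_tool:
  commands:
    - [[0,3.5,0,0,0,0,-6],[0,7,0,0,0,0,-12],[0,10.5,0.1,0.2,0,0,-18],[0,14,0.1,0.3,0,0,-24],[0,16.5,0.2,0.4,-0.3,0,-29],[0,17.7,0.2,0.4,-0.3,0,-29.8],[0,17.7,0.2,0.4,-0.3,0,-29.8],[0,17.7,0.2,0.4,-0.3,0,-29.8]]

```text
time: 3.0
tool_pos: [525.6, -398.8, 249.8]
tcp_rot: [-89.6, 59.9, -74.7]
ft_force: [0.2, -0.6, -0.1]
finger_gap: 85.7
```

```bash
python3 - <<'E'
from snap import *
snap("w3")
a=np.array([-.5*np.cos(np.radians(75)),.5*np.sin(np.radians(75)),np.sqrt(.75)])
g=np.array([531.5,-424,201.5])-17*a
R=toolR(-a,az(15))
rel(g,R); print(r.sense()['qd'].round(2))
p,W=pts("w3")
pi=p.astype(int)
bl=(pi[:,:,2]>pi[:,:,0]+40)&(pi[:,:,2]>pi[:,:,1]+30)
n,l,s,c=cv2.connectedComponentsWithStats(bl.astype(np.uint8))
for i in range(1,n):
    if s[i,4]>20:
        q=W[l==i]; q=q[~np.isnan(q[:,0])]
        print(s[i],c[i],np.median(q,0).round(1))
        # into tool frame of nominal cap centre
        t=(q-np.array([531.5,-424,201.5]))@R; print("tool-frame rel cap mid: med",np.median(t,0).round(1),"5/95",np.percentile(t,5,0).round(1),np.percentile(t,95,0).round(1))
E
```

```text
shift cm [ 7.17  0.21 -0.1 ] rotvec deg [-0.1  0.2  0.1] joints [-30.6  -3.   99.2 -23.   63.2 -38.8] pos [ 525.7 -399.1  249.9] t 3.05
[-0.32  0.2   0.32 -0.04 -0.42  0.16]
[260 207  35  38 967] [277.01551189 225.8893485 ] [ 530.3 -419.7  205.6]
tool-frame rel cap mid: med [-6.1  1.7 -0.4] 5/95 [-7.4 -9.1 -9.7] [ 3.2 10.8  8.8]
```

View pics/w3.png

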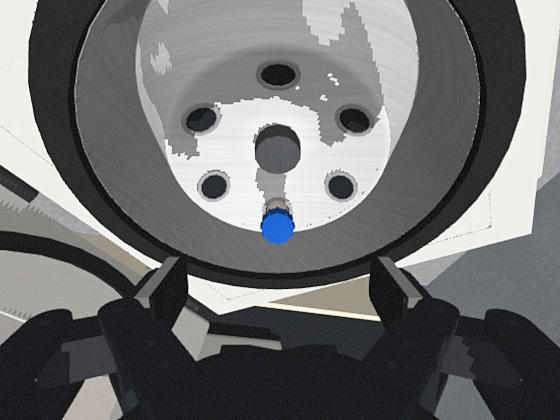

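>>> servo_tool:
  commands:
    - [[60,2.5,0.1,-0.1,0,0,0],[60,5,0.2,-0.1,0,0,0],[60,6.7,0.25,-0.1,0,0,0],[60,7.2,0.25,-0.1,0,0,0],[60,7.2,0.25,-0.1,0,0,0]]
  force: 40

```text
time: 3.55
tool_pos: [531.4, -430.8, 180.9]
tcp_rot: [-90.2, 60.2, -75.2]
ft_force: [-1.4, 0.5, -1.0]
finger_gap: 65.2
```

```bash
python3 - <<'E'
from snap import *
snap("w4")
a=np.array([-.5*np.cos(np.radians(75)),.5*np.sin(np.radians(75)),np.sqrt(.75)])
g=np.array([531.5,-424,201.5])-17*a
R=toolR(-a,az(15))
rel(g,R); s=r.sense(); print(s['ft_force'],s['finger_gap'])
E
```

```text
shift cm [-0.33 -0.43  0.14] rotvec deg [ 0.  -0.  -0.2] joints [-33.1   3.4 100.1 -23.7  55.8 -38.3] pos [ 531.8 -430.6  181.8] t 3.6
[-0.04406954 -0.27332591  0.38815733] 65.26387028481429
```

View pics/w4.png

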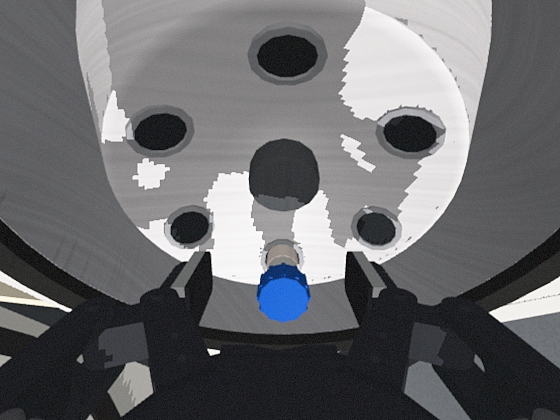

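>>> servo_tool:
  commands:
    - [[60,-0.2,-0.3,0.1,0,0,0],[60,-0.2,-0.3,0.1,0,0,0],[60,-0.2,-0.3,0.1,0,0,0]]

```text
time: 3.9
tool_pos: [533.4, -431.3, 185.2]
tcp_rot: [-90.0, 60.1, -74.9]
ft_force: [-0.3, -0.1, -0.4]
finger_gap: 65.0
```

```bash
python3 - <<'E'
from snap import *
snap("w5")
a=np.array([-.5*np.cos(np.radians(75)),.5*np.sin(np.radians(75)),np.sqrt(.75)])
g=np.array([531.5,-424,201.5])-17*a
R=toolR(-a,az(15))
rel(g,R); s=r.sense(); print(s['qd'].round(2))
p,W=pts("w5")
pi=p.astype(int)
bl=(pi[:,:,2]>pi[:,:,0]+40)&(pi[:,:,2]>pi[:,:,1]+30)
q=W[bl]; q=q[~np.isnan(q[:,0])]
R0=Ro.from_euler('xyz',s['tcp_rot'],degrees=True).as_matrix()
t=(q-s['tool_pos'])@R0; t=t[(abs(t[:,1])<30)&(abs(t[:,2])<30)]; print("cap in tool frame",len(t),np.median(t,0).round(1),np.percentile(t,3,0).round(1),np.percentile(t,97,0).round(1))
E
```

```text
shift cm [-0.12 -0.19  0.02] rotvec deg [ 0.1  0.  -0.1] joints [-33.1   3.4  99.7 -23.6  56.1 -38.5] pos [ 533.2 -431.2  184.8] t 3.95
[ 0.05  0.32  0.46  0.03 -0.19  0.01]
cap in tool frame 2285 [-24.2   1.3  -0.1] [-25.5 -10.1  -9.9] [-14.4   9.4   9.7]
```

>>> servo_tool:
  commands:
    - [[255,0,0,0,0,0,0],[255,0,0,0,0,0,0],[255,0,0,0,0,0,0],[255,0,0,0,0,0,0],[255,0,0,0,0,0,0]]
  force: 40

```text
time: 4.45
tool_pos: [532.8, -431.3, 183.9]
tcp_rot: [-90.2, 60.2, -75.1]
ft_force: [-0.0, 1.2, 0.7]
finger_gap: 20.4
```

>>> servo_tool:
  commands:
    - [[255,-0.7,0,0,0,0,0],[255,-2,0,0,0,0,0],[255,-3.5,0,0,0,0,0],[255,-5,0,0,0,0,0],[255,-6.5,0,0,0,0,0],[255,-8,0,0,0,0,0],[255,-9.5,0,0,0,0,0],[255,-11,0,0,0,0,0]]

```text
time: 5.25
tool_pos: [518.5, -377.8, 280.6]
tcp_rot: [-90.1, 60.2, -75.1]
ft_force: [0.9, -0.3, -0.4]
finger_gap: 20.3
```

```bash
python3 - <<'E'
from snap import *
snap("w6"); snap("s6","scene")
s=r.sense(); print(s['tool_pos'],s['ft_force'],s['finger_gap'],s['joint_pos'].round(1))
c=np.hstack([cv2.imread("pics/w6.png")[:,100:480],cv2.resize(cv2.imread("pics/s6.png")[80:220,150:300],(420,392))[:,:]][:1])
a=cv2.imread("pics/w6.png")[:,90:480]; b=cv2.resize(cv2.imread("pics/s6.png")[70:210,150:290],(420,420),interpolation=cv2.INTER_CUBIC)
cv2.imwrite("pics/c6.png",np.hstack([a,b[:,:410]]))
E
```

```text
[ 519.70678078 -378.12146242  282.73133596] [0.10793204 0.07406583 0.70961012] 20.41619016076303 [-28.9  -6.1  98.7 -22.9  67.2 -38.8]
```

View pics/c6.png

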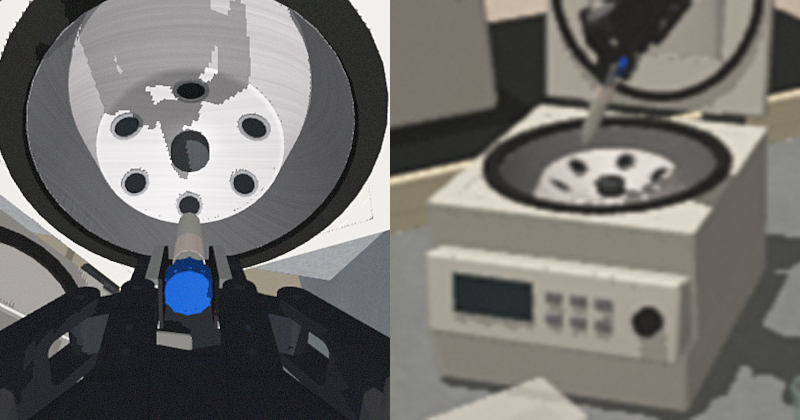

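```bash
python3 - <<'E'
from h import *
rel([500,-330,380],toolR([0,0,-1],az(20)))
E
```

```text
shift cm [-11.    -0.39  -0.63] rotvec deg [-4.8 -1.2 30. ] joints [-28.9  -6.1  98.7 -22.9  67.2 -38.8] pos [ 519.7 -378.1  282.7] t 5.35
```

>>> servo_tool:
  commands:
    - [[255,-3,0,0,0,0,0],[255,-6,-0.1,-0.2,-1,0,5],[255,-8,-0.2,-0.3,-2,0,10],[255,-10,-0.3,-0.5,-3,0,16],[255,-11,-0.4,-0.6,-4,-1,22],[255,-11,-0.4,-0.6,-5,-1.2,28],[255,-11,-0.4,-0.6,-4.8,-1.2,30],[255,-11,-0.4,-0.6,-4.8,-1.2,30]]

```text
time: 6.15
tool_pos: [499.5, -331.9, 375.1]
tcp_rot: [121.1, 89.6, 140.9]
ft_force: [0.4, -0.8, -1.1]
finger_gap: 20.4
```

```bash
python3 - <<'E'
from h import *
rel([558.6,67.9,330],toolR([0,0,-1],az(74.3)))
E
```

```text
shift cm [ 4.66 35.58 19.13] rotvec deg [-54.5  -0.   -0.4] joints [-38.5   7.2  70.7   0.  102.5 -58.3] pos [ 499.5 -331.9  375.1] t 6.15
```

>>> servo_tool:
  commands:
    - [[255,0,2,1,-3,0,0],[255,0,5,2.7,-8,0,0],[255,0,8.5,4.6,-14,0,0],[255,0,12,6.5,-20,0,0],[255,0,15.5,8.3,-26,0,0],[255,0,19,10.2,-32,0,0],[255,0,22.5,12.1,-38,0,0],[255,0,26,14,-44,0,0]]

```text
time: 6.95
tool_pos: [542.5, -36.5, 377.2]
tcp_rot: [81.6, 89.8, 145.8]
ft_force: [0.3, 0.6, -0.2]
finger_gap: 20.8
```

```bash
python3 - <<'E'
from h import *
rel([558.6,67.9,330],toolR([0,0,-1],az(74.3)))
E
```

```text
shift cm [ 4.73  3.07 10.1 ] rotvec deg [-10.1   0.   -0.2] joints [-9.300e+00 -1.800e+00  7.980e+01  1.000e-01  1.022e+02 -7.350e+01] pos [542.5 -36.5 377.2] t 6.95
```

>>> servo_tool:
  commands:
    - [[255,1,0.9,3,-3,0,0],[255,2,1.8,6,-6,0,0],[255,3,2.6,8.5,-9,0,0],[255,4,3.1,10,-10.1,0,0],[255,4.5,3.1,10.1,-10.1,0,0],[255,4.5,3.1,10.1,-10.1,0,0],[255,4.5,3.1,10.1,-10.1,0,0]]

```text
time: 7.65
tool_pos: [559.1, 65.1, 332.9]
tcp_rot: [71.2, 89.8, 145.1]
ft_force: [-0.0, -0.2, 0.2]
finger_gap: 20.5
```

```bash
python3 - <<'E'
from snap import *
snap("w7"); snap("t7","top")
rel([558.6,67.9,330],toolR([0,0,-1],az(74.3))); print(r.sense()['qd'].round(2))
E
```

```text
shift cm [0.34 0.15 0.26] rotvec deg [-0.4  0.1 -0.2] joints [  1.3   0.7  81.8   0.2  97.6 -72.6] pos [559.3  65.  333.4] t 7.75
[ 0.03  0.05 -0.24  0.27 -0.16 -0.06]
```

View pics/w7.png

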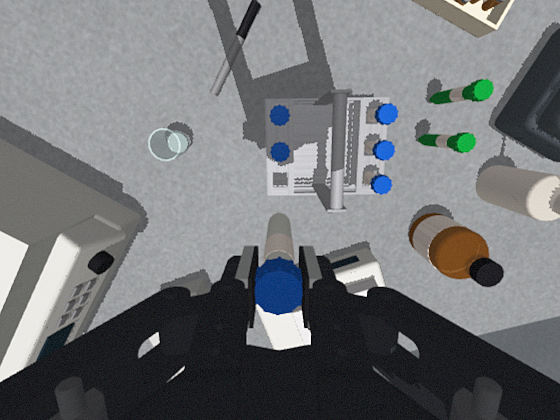

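```bash
python3 - <<'E'
from snap import *
def fit(caps,obs):
    A=caps-caps.mean(0);O=obs-obs.mean(0)
    th=np.arctan2((A[:,0]*O[:,1]-A[:,1]*O[:,0]).sum(),(A*O).sum());R=np.array([[np.cos(th),-np.sin(th)],[np.sin(th),np.cos(th)]])
    return th,R,obs.mean(0)-R@caps.mean(0)
s=r.sense();R0=Ro.from_euler('xyz',s['tcp_rot'],degrees=True).as_matrix()
for nm in ["w7","t7"]:
    p,W=pts(nm); pi=p.astype(int)
    bl=(pi[:,:,2]>pi[:,:,0]+35)&(pi[:,:,2]>pi[:,:,1]+25)&(W[:,:,2]>80)
    n,l,st,c=cv2.connectedComponentsWithStats(bl.astype(np.uint8))
    C=[]
    for i in range(1,n):
        if st[i,4]>15:
            q=W[l==i]; zt=np.percentile(q[:,2],90); q=q[q[:,2]>zt-4]
            m=(q[:,:2].min(0)+q[:,:2].max(0))/2
            print(nm,st[i],c[i].round(1),np.mean(q,0).round(1),m.round(1)); C.append(q.mean(0))
    C=np.array(C); C=C[C[:,2]<150]
    loc=np.array([[-60,40],[-60,0],[60,0],[-60,-40],[60,-40]],float)
    pred=np.array([[591.6,183.6],[551.8,193.8],[520.5,79.9],[514.5,203.9],[481.3,90.1]])
    idx=[np.argmin(np.linalg.norm(pred-c[:2],axis=1)) for c in C]
    th,R,t=fit(loc[idx],C[:,:2]); print(nm,idx,np.degrees(th),t,"well",R@[60,40]+t,(C[:,:2]-(loc[idx]@R.T+t)).round(1))
p,W=pts("w7")
t=(W-s['tool_pos'])@R0
# tube body: below fingertips
for lo in range(5,90,15):
    m=(t[...,0]>lo)&(t[...,0]<lo+15)&(abs(t[...,1])<25)&(abs(t[...,2])<11)
    q=t[m]
    if len(q)>5: print(lo,len(q),q.mean(0).round(1),q[:,1].max().round(1),q[:,2].min().round(1),q[:,2].max().round(1))
m=(t[...,0]>-40)&(t[...,0]<-10)&(abs(t[...,1])<25)&(abs(t[...,2])<14)&(p[...,2].astype(int)>p[...,0].astype(int)+35)
q=t[m];print("cap",np.percentile(q,2,0).round(1),np.percentile(q,98,0).round(1))
# well dark
print(W[180,280],W[180,272],W[190,280])
cv2.imwrite("pics/w7c.png",cv2.resize(p[80:300,230:420,::-1],None,fx=2.7,fy=2.7,interpolation=cv2.INTER_CUBIC))
E
```

```text
w7 [375 103  24  21 385] [386.3 113.3] [513.4 203.7 123.2] [513.4 204.4]
w7 [270 105  21  21 310] [279.6 114.8] [482.   88.6 123.3] [482.3  88.7]
w7 [373 140  22  21 351] [383.6 149.7] [551.6 193.4 123.2] [552.1 193.4]
w7 [270 142  21  20 289] [279.9 151.2] [520.4  78.  123.4] [520.5  78. ]
w7 [370 174  23  20 321] [381.  183.7] [590.  182.9 123.3] [590.1 183.3]
w7 [ 254  257   49   58 2274] [278.2 286. ] [559.4  64.4 358. ] [560.5  64.1]
w7 [np.int64(3), np.int64(4), np.int64(1), np.int64(2), np.int64(0)] -105.19409496534692 [536.05394702 135.65038501] well [558.93030424  67.26418552] [[ 0.3 -0.3]
 [ 0.3  0.3]
 [-0.2 -0.2]
 [ 0.   0.3]
 [-0.4 -0.1]]
t7 [243 202   5   7  30] [245.1 205.3] [591.3 182.7 127.6] [591.4 183.4]
t7 [239 214   7   7  34] [242.1 216.7] [549.8 191.7 127.7] [549.6 191.7]
t7 [236 225   7   7  31] [239.  228.2] [514.6 203.8 126.6] [512.8 203.4]
t7 [274 224   6   6  26] [276.4 226.1] [521.   79.6 127.7] [520.2  78.2]
t7 [271 235   6   6  28] [273.5 237.4] [483.1  88.8 126. ] [482.   88.4]
t7 [np.int64(0), np.int64(1), np.int64(3), np.int64(2), np.int64(4)] -105.16662744388987 [536.57413222 135.64627704] well [559.48327106  67.27105231] [[ 0.5 -0.3]
 [-2.4 -1.9]
 [ 1.  -0.2]
 [ 0.2  1.9]
 [ 0.8  0.5]]
5 286 [12.1  5.5 -0.1] 7.5 -8.5 8.1
20 210 [26.7  5.3  0.1] 7.5 -8.3 8.2
35 176 [42.4  5.   0. ] 6.9 -8.2 8.2
50 140 [57.3  4.8  0. ] 6.9 -8.2 8.3
65 86 [70.2  4.8  0.3] 6.8 -8.0 8.2
cap [-25.8 -10.5 -10.3] [-13.7   9.7   9.3]
[572.1956083   64.16487349   1.18178124] [557.68360942  56.63621857  71.49935601] [574.06845711  63.12280068  69.99594845]
```

View pics/w7c.png

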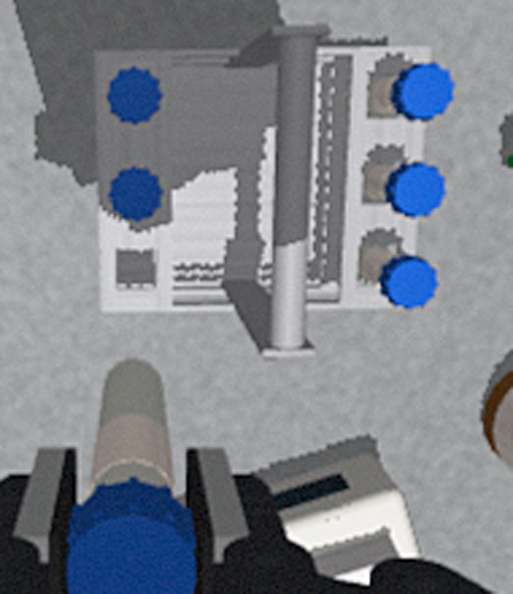

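```bash
python3 - <<'E'
from snap import *
p,d,K,T=load("w7"); pp,W=pts("w7")
R=T[:3,:3];o=T[:3,3]
for u,v in [(279.6,179.3)]:
    ray=R@[(u-K[2])/K[0],(v-K[3])/K[1],1]; print(o+ray*(71.5-o[2])/ray[2])
g=pp.astype(int).sum(2); m=(W[...,2]<60)&(abs(W[...,0]-565)<30)&(abs(W[...,1]-66)<25)
m[:, :268]=0;m[:,295:]=0; m[:168]=0; m[195:]=0
v,u=np.where(m); print(len(u),u.min(),u.max(),v.min(),v.max(),u.mean(),v.mean())
for u0,v0 in [(u.mean(),v.mean()),((u.min()+u.max())/2,(v.min()+v.max())/2)]:
    ray=R@[(u0-K[2])/K[0],(v0-K[3])/K[1],1]; print(o+ray*(71.5-o[2])/ray[2])
E
```

```text
[559.58869606  66.68899662  71.5       ]
233 273 294 168 190 281.38197424892707 178.54935622317598
[559.27323159  69.26094462  71.5       ]
[560.64247203  71.82139347  71.5       ]
```

```bash
python3 - <<'E'
from h import *
rel([558.1,67.3,190],toolR([0,0,-1],az(74.8)))
E
```

```text
shift cm [14.34  0.14  0.16] rotvec deg [-0.9  0.1 -0.2] joints [  1.3   0.7  81.8   0.2  97.6 -72.6] pos [559.3  65.  333.4] t 7.75
```

>>> servo_tool:
  commands:
    - [[255,3,0.14,0.16,-0.9,0.1,-0.2],[255,6,0.14,0.16,-0.9,0.1,-0.2],[255,9,0.14,0.16,-0.9,0.1,-0.2],[255,12,0.14,0.16,-0.9,0.1,-0.2],[255,13.5,0.14,0.16,-0.9,0.1,-0.2],[255,14.2,0.14,0.16,-0.9,0.1,-0.2],[255,14.2,0.14,0.16,-0.9,0.1,-0.2],[255,14.2,0.14,0.16,-0.9,0.1,-0.2]]

```text
time: 8.55
tool_pos: [558.6, 68.3, 192.5]
tcp_rot: [-64.2, 89.9, 10.7]
ft_force: [-0.9, -0.1, -0.2]
finger_gap: 20.5
```

```bash
python3 - <<'E'
from snap import *
rel([558.1,67.3,98.4],toolR([0,0,-1],az(74.8)))
snap("w8"); snap("s8","scene")
s=r.sense(); print(s['tool_pos'],s['ft_force'],s['finger_gap'],s['joint_pos'].round(1),s['qd'].round(1))
a=cv2.imread("pics/w8.png")[:,90:480]; b=cv2.resize(cv2.imread("pics/s8.png")[180:320,250:390],(420,420),interpolation=cv2.INTER_CUBIC)
cv2.imwrite("pics/c8.png",np.hstack([a,b[:,:410]]))
E
```

```text
shift cm [ 9.41  0.04 -0.12] rotvec deg [0.1 0.  0.1] joints [  1.7   2.8  94.3   0.   82.8 -73.2] pos [558.6  68.3 192.5] t 8.55
[558.76152788  68.43502779 192.62587739] [-0.82248048  1.02356399 -0.25510248] 20.501444120788207 [  1.8   2.8  94.3   0.   82.8 -73.2] [ 0.1  0.1  0.4 -0.1 -0.2 -0.1]
```

View pics/c8.png

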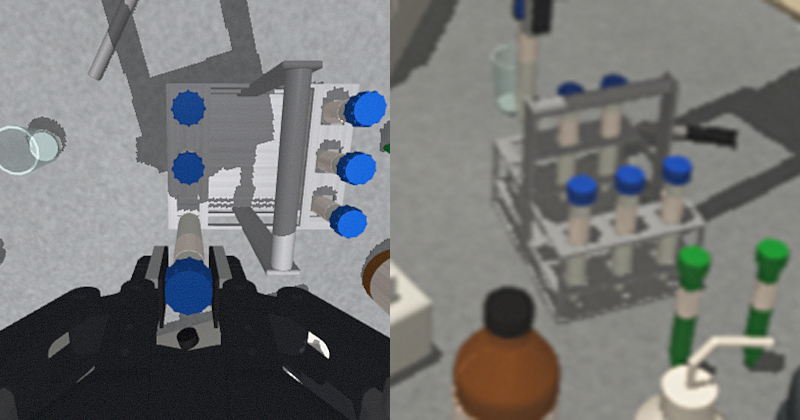

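>>> servo_tool:
  commands:
    - [[255,0.5,0.05,-0.1,0,0,0],[255,1.5,0.05,-0.1,0,0,0],[255,2.5,0.05,-0.1,0,0,0],[255,3.5,0.05,-0.1,0,0,0],[255,4.2,0.05,-0.1,0,0,0],[255,4.2,0.05,-0.1,0,0,0]]

```text
time: 9.25
tool_pos: [555.7, 67.6, 146.6]
tcp_rot: [101.9, 89.8, 176.8]
ft_force: [0.2, 0.2, 0.3]
finger_gap: 20.4
```

```bash
python3 - <<'E'
from snap import *
rel([558.1,67.3,98.4],toolR([0,0,-1],az(74.8)))
snap("w9"); snap("s9","scene")
s=r.sense(); print(s['tool_pos'],s['ft_force'],s['finger_gap'],s['wrist_torque'].round(2))
a=cv2.imread("pics/w9.png")[:,90:480]; b=cv2.resize(cv2.imread("pics/s9.png")[180:320,250:390],(420,420),interpolation=cv2.INTER_CUBIC)
cv2.imwrite("pics/c9.png",np.hstack([a,b[:,:410]]))
E
```

```text
shift cm [ 4.82 -0.26  0.04] rotvec deg [ 0.1 -0.  -0.2] joints [  1.7   4.7  97.2   0.   78.3 -73.3] pos [555.7  67.6 146.6] t 9.25
[556.70707462  67.62394776 148.37819383] [ 0.5073163  -0.00182477 -0.07399928] 20.36795952594977 [ 0.01 -0.04 -0.02]
```

View pics/c9.png

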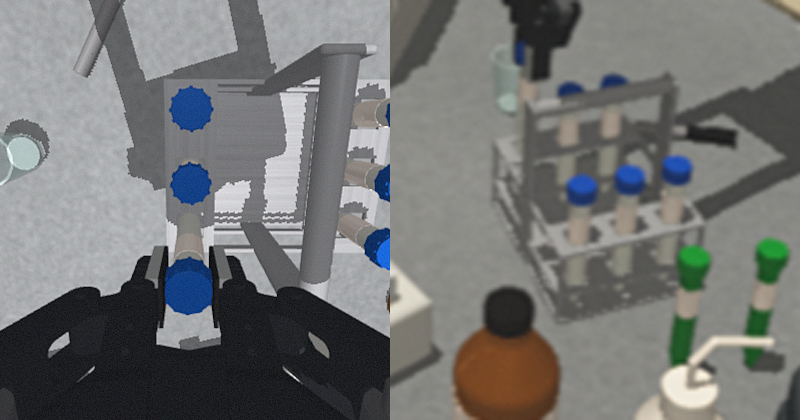

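>>> servo_tool:
  commands:
    - [[255,0.6,-0.12,0,0,0,0],[255,1.4,-0.12,0,0,0,0],[255,2.2,-0.12,0,0,0,0],[255,3.0,-0.12,0,0,0,0],[255,3.7,-0.12,0,0,0,0],[255,4.2,-0.12,0,0,0,0],[255,4.4,-0.12,0,0,0,0],[255,4.4,-0.12,0,0,0,0]]

```text
time: 10.15
tool_pos: [557.8, 67.3, 104.3]
tcp_rot: [91.3, 89.9, 166.2]
ft_force: [-0.5, 0.0, -1.4]
finger_gap: 20.6
```

```bash
python3 - <<'E'
from snap import *
r.snapshot("top")
rel([558.1,67.3,98.4],toolR([0,0,-1],az(74.8)))
s=r.sense(); print(s['ft_force'],s['wrist_torque'].round(2),s['qd'].round(2))
E
```

```text
shift cm [ 0.63 -0.01 -0.  ] rotvec deg [ 0.1  0.  -0. ] joints [  1.6   7.2  99.1   0.   73.7 -73.3] pos [558.1  67.3 104.7] t 10.2
[0.32694785 0.52315783 0.04056132] [ 0.03  0.03 -0.03] [ 0.07 -0.32 -0.43  0.06  0.16  0.12]
```

>>> servo_tool:
  commands:
    - [[255,0.2,0,0,0,0,0],[255,0.4,0,0,0,0,0],[255,0.55,0,0,0,0,0],[255,0.65,0,0,0,0,0],[255,0.65,0,0,0,0,0]]

```text
time: 10.7
tool_pos: [558.1, 67.3, 98.2]
tcp_rot: [76.8, 90.0, 151.7]
ft_force: [0.1, 0.1, -0.1]
finger_gap: 20.2
```

```bash
python3 - <<'E'
from snap import *
r.snapshot("top")
rel([558.1,67.3,98.4],toolR([0,0,-1],az(74.8)))
s=r.sense(); print(s['ft_force'],s['wrist_torque'].round(2),s['qd'].round(2))
E
```

```text
shift cm [-0.02 -0.01  0.  ] rotvec deg [ 0.1  0.  -0. ] joints [  1.6   7.6  99.4   0.   73.  -73.3] pos [558.   67.3  98.2] t 10.75
[-0.24328201  0.6497647  -0.0808912 ] [ 0.02 -0.01  0.02] [0.01 0.02 0.14 0.09 0.1  0.02]
```

>>> servo_tool:
  commands:
    - [[255,0.1,0,0,0,0,0],[255,0.2,0,0,0,0,0],[255,0.2,0,0,0,0,0]]

```text
time: 11.05
tool_pos: [559.4, 67.3, 97.9]
tcp_rot: [-70.6, 89.9, 4.3]
ft_force: [-0.8, -0.5, 8.0]
finger_gap: 20.4
```

>>> servo_tool:
  commands:
    - [[255,-0.1,0,0,0,0,0],[120,-0.1,0,0,0,0,0],[120,-0.1,0,0,0,0,0],[120,-0.1,0,0,0,0,0],[120,-0.1,0,0,0,0,0]]

```text
time: 11.55
tool_pos: [557.7, 67.1, 96.8]
tcp_rot: [106.4, 89.9, -178.7]
ft_force: [-0.0, -1.9, 0.5]
finger_gap: 45.3
```

>>> servo_tool:
  commands:
    - [[120,-1,0,0,0,0,0],[120,-3,0,0,0,0,0],[120,-6,0,0,0,0,0],[120,-10,0,0,0,0,0],[120,-14,0,0,0,0,0],[120,-16,0,0,0,0,0],[120,-16,0,0,0,0,0]]

```text
time: 12.25
tool_pos: [560.3, 67.6, 262.8]
tcp_rot: [-68.0, 89.6, 7.0]
ft_force: [-0.1, -0.9, 0.1]
finger_gap: 45.1
```

```bash
python3 - <<'E'
from snap import *
snap("w10"); snap("s10","scene")
s=r.sense(); print(s['time'],s['tool_pos'],s['ft_force'],s['finger_gap'],s['joint_pos'].round(1),s['qd'].round(1))
a=cv2.imread("pics/w10.png")[:,90:480]; b=cv2.resize(cv2.imread("pics/s10.png")[180:320,250:390],(420,420),interpolation=cv2.INTER_CUBIC)
cv2.imwrite("pics/c10.png",np.hstack([a,b[:,:410]]))
p,W=pts("w10"); pi=p.astype(int)
bl=(pi[:,:,2]>pi[:,:,0]+35)&(pi[:,:,2]>pi[:,:,1]+25)&(W[:,:,2]>80)
n,l,st,c=cv2.connectedComponentsWithStats(bl.astype(np.uint8))
C=[]
for i in range(1,n):
    if st[i,4]>40:
        q=W[l==i]; zt=np.percentile(q[:,2],80); q=q[q[:,2]>zt-3]
        print(st[i],c[i].round(1),np.mean(q,0).round(1),((q.min(0)+q.max(0))/2).round(1),zt.round(1))
E
```

```text
12.35 [558.3479139   67.47045614 257.79470324] [ 0.27379134 -0.50896252 -0.03688612] 45.22278095004059 [  1.6   1.1  89.3   0.   89.7 -73.3] [-0.1  1.5  2.3  0.  -0.4  0. ]
[398  95  31  28 636] [413.4 108.6] [512.5 205.3 123.3] [512.6 205.2 123.2] 123.8
[265  97  26  28 494] [277.6 110.4] [482.8  87.7 123.3] [483.1  87.6 123.4] 123.9
[396 141  30  26 562] [410.4 153.8] [551.5 197.  123.3] [551.7 197.3 123.1] 123.8
[265 143  25  26 451] [277.  155.4] [520.6  77.  123.3] [521.   76.9 123.3] 124.0
[388 186  28  26 507] [401.5 198.5] [591.8 182.5 123.2] [591.9 182.5 123.2] 123.8
[269 188  25  25 434] [280.9 200. ] [562.6  69.6 123.3] [562.9  69.4 123.2] 123.9
```

View pics/c10.png

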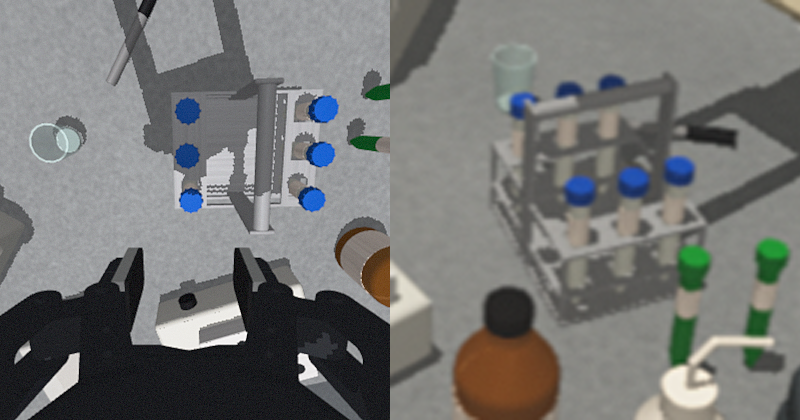

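All six cap tops read 123.8–124.0 mm, so the spun tube is fully down and released. Next I'll measure the handle bar.

```bash
python3 - <<'E'
from snap import *
snap("w11")
p,W=pts("w11")
m=(W[...,2]>157)&(W[...,2]<166)&(abs(W[...,0]-536)<80)&(abs(W[...,1]-136)<50)
q=W[m]; print(len(q),q.min(0),q.max(0),np.percentile(q[:,2],95))
rc=cv2.minAreaRect(q[:,:2].astype(np.float32)); print(rc)
c=q.mean(0); u,s,v=np.linalg.svd(q[:,:2]-c[:2],full_matrices=False); print(c,np.degrees(np.arctan2(v[0,1],v[0,0])))
t=(q[:,:2]-c[:2])@v[0]; print(t.min(),t.max(), c[:2]+v[0]*(t.min()+t.max())/2)
ctr=c[:2]+v[0]*(t.min()+t.max())/2
a=np.degrees(np.arctan2(v[0,1],v[0,0])); 
rel([ctr[0],ctr[1],155-19],toolR([0,0,-1],az(74.8)))
E
```

```text
2694 [475.40224941 112.28447493 157.00244247] [598.86403688 162.14703485 163.19885236] 162.09663794640772
((537.491943359375, 137.08111572265625), (21.60746955871582, 123.73388671875), 76.21070098876953)
[533.09258495 137.66928667 160.33781717] -13.879587295484844
-57.464843414903534 66.2907741450985 [537.37670057 136.61069487]
shift cm [12.05  3.74  6.15] rotvec deg [ 0.1 -0.  -0.1] joints [  1.6   1.1  89.3   0.   89.7 -73.3] pos [557.7  67.4 256.4] t 12.4
```

```bash
python3 - <<'E'
from snap import *
p,W=pts("w11")
ctr=np.array([537.4,136.6]); b=az(-14.5)[:2]; nrm=np.array([-b[1],b[0]])
m=(W[...,2]>155)&(W[...,2]<166)
q=W[m][:,:2]-ctr; s=q@b; t=q@nrm; k=(abs(s)<48)&(abs(t)<12)
print(np.polyfit(s[k],t[k],1), np.degrees(np.polyfit(s[k],t[k],1)[0]))
for lo in range(-48,48,16):
    kk=k&(s>lo)&(s<lo+16); print(lo,t[kk].min().round(1),t[kk].max().round(1),t[kk].mean().round(2))
rel([537,136.7,175],toolR([0,0,-1],az(75.5)))
E
```

```text
[ 0.01140481 -0.38058995] 0.653447313924697
-48 -7.0 7.1 -0.83
-32 -6.8 7.1 -0.69
-16 -6.3 7.2 -0.44
0 -6.3 7.6 -0.27
16 -6.0 7.8 -0.07
32 -5.8 8.2 0.0
shift cm [8.15 3.78 6.15] rotvec deg [-0.6 -0.  -0.1] joints [  1.6   1.1  89.3   0.   89.7 -73.3] pos [557.7  67.4 256.4] t 12.4
```

>>> servo_tool:
  commands:
    - [[75,0,1.5,2,-0.6,0,0],[75,1,3,4.5,-1.2,0,0],[75,3,3.8,6.2,-1.2,0,0],[75,6,3.8,6.2,-1.2,0,0],[75,7.5,3.8,6.2,-1.2,0,0],[75,7.5,3.8,6.2,-1.2,0,0]]

```text
time: 13.0
tool_pos: [534.7, 136.5, 177.8]
tcp_rot: [110.6, 89.5, -173.2]
ft_force: [-0.0, -0.5, 0.5]
finger_gap: 60.3
```

```bash
python3 - <<'E'
from snap import *
snap("w12")
rel([537.4,137,135.5],toolR([0,0,-1],az(76.1)))
E
```

```text
shift cm [ 4.47 -0.14  0.08] rotvec deg [ 0.  -0.1 -0.3] joints [  9.    2.2  96.2   0.   81.9 -67.2] pos [536.1 136.5 180.2] t 13.05
```

View pics/w12.png

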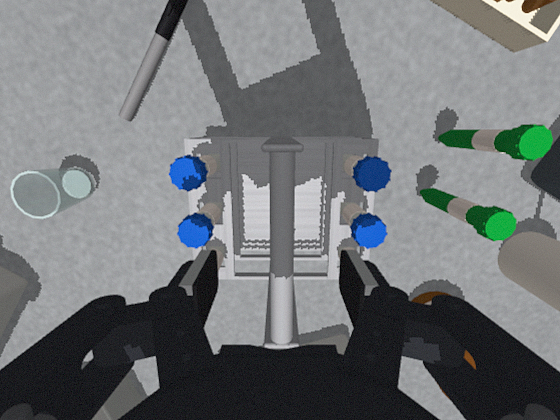

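>>> servo_tool:
  commands:
    - [[75,1.5,0,0.05,0,0,0],[75,3,0,0.05,0,0,0],[75,4,-0.05,0.05,0,0,0],[75,4.4,-0.05,0.05,0,0,0],[75,4.4,-0.05,0.05,0,0,0],[75,4.4,-0.05,0.05,0,0,0]]

```text
time: 13.65
tool_pos: [538.3, 137.5, 138.5]
tcp_rot: [54.2, 90.0, 130.3]
ft_force: [-0.0, -0.5, 0.6]
finger_gap: 60.3
```

```bash
python3 - <<'E'
from snap import *
snap("w13")
rel([537.4,137,135.5],toolR([0,0,-1],az(76.1)))
s=r.sense();print(s['ft_force'],s['qd'].round(1))
p,W=pts("w13")
R0=Ro.from_euler('xyz',s['tcp_rot'],degrees=True).as_matrix()
t=(W-s['tool_pos'])@R0
for y0 in (25,35,45):
    m=(t[...,0]<-15)&(t[...,0]>-40)&(abs(t[...,2])<14)&(t[...,1]>y0)&(t[...,1]<y0+10); q=t[m]
    if len(q): print(y0,len(q),q[:,0].min().round(1),q[:,2].min().round(1),q[:,2].max().round(1))
E
```

```text
shift cm [ 0.33  0.09 -0.07] rotvec deg [0. 0. 0.] joints [  9.    4.2  98.6   0.   77.2 -67.1] pos [538.5 137.5 138.8] t 13.7
[-0.57338376 -0.2207759   0.4241929 ] [ 0.1 -0.3 -0.2 -0.  -0.   0.1]
25 739 -24.1 -7.3 6.6
35 786 -24.7 -7.1 6.5
45 834 -23.8 -7.4 6.3
```

>>> servo_tool:
  commands:
    - [[75,0.25,0.05,-0.05,0,0,0],[255,0.25,0.05,-0.05,0,0,0],[255,0.25,0.05,-0.05,0,0,0],[255,0.25,0.05,-0.05,0,0,0],[255,0.25,0.05,-0.05,0,0,0],[255,0.25,0.05,-0.05,0,0,0]]
  force: 100

```text
time: 14.3
tool_pos: [537.6, 137.4, 136.0]
tcp_rot: [27.6, 90.0, 103.8]
ft_force: [-0.7, 2.1, 2.1]
finger_gap: 11.0
```

>>> servo_tool:
  commands:
    - [[255,-0.2,0,0,0,0,0],[255,-0.5,0,0,0,0,0],[255,-1,0,0,0,0,0],[255,-1.5,0,0,0,0,0],[255,-2,0,0,0,0,0],[255,-2.5,0,0,0,0,0],[255,-3,0,0,0,0,0]]

```text
time: 15.0
tool_pos: [537.5, 137.0, 166.3]
tcp_rot: [68.6, 90.0, 144.8]
ft_force: [0.4, -0.1, -4.0]
finger_gap: 11.4
```

```bash
python3 - <<'E'
from snap import *
snap("w14"); snap("s14","scene")
s=r.sense();print(s['tool_pos'],s['ft_force'],s['wrist_torque'],s['finger_gap'],s['qd'].round(1))
a=cv2.imread("pics/w14.png")[:,90:480]; b=cv2.resize(cv2.imread("pics/s14.png")[180:320,250:390],(420,420),interpolation=cv2.INTER_CUBIC)
cv2.imwrite("pics/c14.png",np.hstack([a,b[:,:410]]))
E
```

```text
[538.08639919 137.1292045  166.89071746] [ 0.16008302  0.11968633 -3.85344921] [-0.02087748 -0.04222952  0.02375242] 11.024796272677941 [-0.   0.5  0.8  0.  -0.8 -1.1]
```

View pics/c14.png

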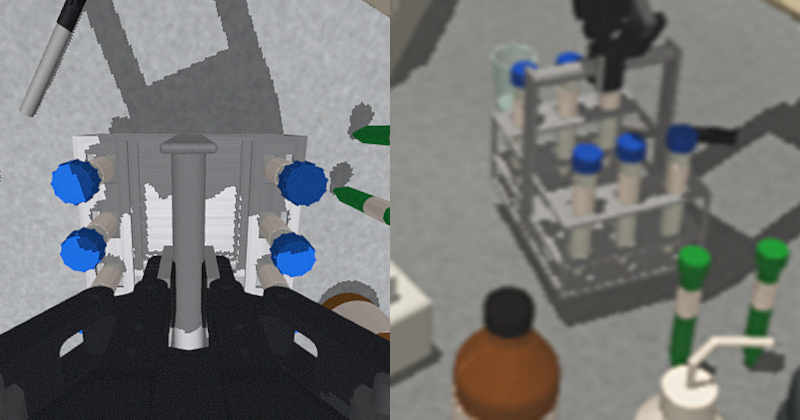

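>>> servo_tool:
  commands:
    - [[255,-0.6,0,0,0,0,0],[255,-1.8,0,0,0,0,0],[255,-3.2,0,0,0,0,0],[255,-4.6,0,0,0,0,0],[255,-6,0,0,0,0,0],[255,-7.3,0,0,0,0,0],[255,-8.3,0,0,0,0,0],[255,-8.8,0,0,0,0,0]]

```text
time: 15.9
tool_pos: [538.1, 137.1, 255.4]
tcp_rot: [-49.2, 89.9, 26.9]
ft_force: [0.0, 0.4, -4.7]
finger_gap: 11.3
```

>>> servo_tool:
  commands:
    - [[255,0,0,0,0,0,0],[255,0,0,0,0,0,0],[255,0,0,0,0,0,0],[255,0,0,0,0,0,0],[255,0,0,0,0,0,0],[255,0,0,0,0,0,0],[255,0,0,0,0,0,0],[255,0,0,0,0,0,0]]

```text
time: 16.7
tool_pos: [537.5, 137.0, 253.7]
tcp_rot: [82.1, 90.0, 158.3]
ft_force: [0.2, -0.6, -5.1]
finger_gap: 10.9
```

```bash
python3 - <<'E'
from snap import *
snap("w15"); snap("s15","scene"); snap("t15","top")
s=r.sense();print(s['time'],s['tool_pos'],s['ft_force'],s['wrist_torque'],s['finger_gap'],s['qd'].round(2))
a=cv2.imread("pics/w15.png")[:,90:480]; b=cv2.resize(cv2.imread("pics/s15.png")[140:300,230:390],(420,420),interpolation=cv2.INTER_CUBIC)
cv2.imwrite("pics/c15.png",np.hstack([a,b[:,:410]]))
for nm,zz in (("w15",80),("s15",200)):
    p,W=pts(nm); pi=p.astype(int)
    bl=(pi[:,:,2]>pi[:,:,0]+35)&(pi[:,:,2]>pi[:,:,1]+25)&(W[:,:,2]>zz)
    n,l,st,c=cv2.connectedComponentsWithStats(bl.astype(np.uint8))
    for i in range(1,n):
        if st[i,4]>25:
            q=W[l==i]; zt=np.percentile(q[:,2],85); q=q[q[:,2]>zt-3]
            print(nm,st[i],np.mean(q,0).round(1),zt.round(1))
p,W=pts("w15")
for (x0,y0) in ((0,0),):
    m=(abs(W[...,2]-192)<8)&(abs(W[...,0]-537)<90)&(abs(W[...,1]-137)<90); q=W[m]
    A=np.c_[q[:,:2],np.ones(len(q))]
    for _ in range(6):
        f=np.linalg.lstsq(A,q[:,2],rcond=None)[0]; e=q[:,2]-A@f; k=abs(e)<2*np.std(e)+.3; A=A[k];q=q[k]
    print("deck plane",len(q),f, "tilt rad",np.hypot(f[0],f[1]),q[:,2].mean())
E
```

```text
16.85 [537.5329161  137.02266889 253.71149778] [-0.27002769 -0.20790213 -3.80559594] [ 0.04554397 -0.00826475 -0.04825598] 10.931019052190706 [ 0.   -0.01  0.06  0.03  0.   -1.07]
w15 [ 142  158   50   46 1663] [484.1  89.  240.7] 241.4
w15 [ 361  163   50   46 1665] [514.5 200.6 241.5] 242.2
w15 [ 146  231   47   45 1504] [524.   76.1 240.7] 241.3
w15 [ 357  230   47   46 1527] [551.8 192.1 241.5] 242.1
w15 [154 283  32  18 156] [516.3 103.  302.6] 283.9
s15 [ 525   39   35   44 1029] [-548.6   24.2  395.7] 387.2
s15 [293 169   4   8  26] [563.7  65.9 242.4] 242.8
s15 [345 189  10  10  84] [517.6 203.  242.6] 243.2
s15 [329 191  11  11  90] [554.3 193.5 242.7] 243.2
s15 [312 195  11  11  96] [592.2 185.8 242.7] 243.3
deck plane 8503 [9.93265906e-04 7.11561244e-03 1.87211227e+02] tilt rad 0.007184602812876997 188.72017806651067
```

View pics/c15.png

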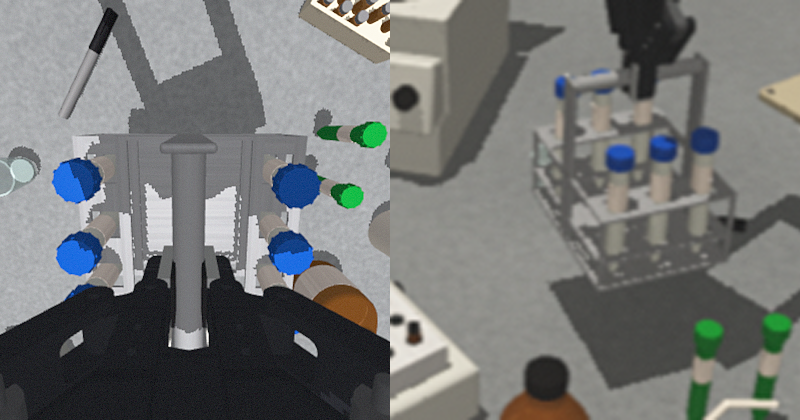

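```bash
python3 - <<'E'
from snap import *
for i in range(3):
    s=r.sense(); print(s['joint_pos'].round(2),s['qd'].round(2),s['tool_pos'].round(1)); r.snapshot("top")
r.hand_in(); print("handed in")
E
```

```text
[ 8.990e+00  0.000e+00  9.073e+01  2.000e-02  8.930e+01 -6.715e+01] [ 0.   -0.01  0.06  0.03  0.   -1.07] [537.5 137.  253.7]
[ 8.990e+00  0.000e+00  9.073e+01  2.000e-02  8.930e+01 -6.714e+01] [ 0.04  0.03  0.05 -0.   -0.02 -1.  ] [537.5 137.  253.7]
[ 8.990e+00  0.000e+00  9.073e+01  2.000e-02  8.930e+01 -6.715e+01] [-0.03  0.03  0.03 -0.06 -0.06 -1.02] [537.5 137.  253.7]
the job is handed in; nothing more can be done
handed in
```

I drew the spun tube out along its 30° axis, stood it upright in the empty well and let go. Then I took the carrier by the middle of its handle bar at 100 N, lifted it and handed it in at about 17 s, still holding it.

**Spun tube:** after release, all six cap tops read 123.8–124.0 mm, as they should for fully seated tubes.

**Carrier height and level:** the deck reading puts the underside about 117 mm above the bench, tilted about 0.007 rad. Tool travel gives about 118 mm.

**Tubes while hanging:** I measured the spun tube and four or more of the other cap tops at 241–243 mm across the two views. The middle tube of the spun tube's bank and the corner one beyond it were measured only in the wrist view.

**Clear of other things:** the carrier hung free and the wrist force read about 4–5 N. I saw no bystander displaced in the pictures, but I did not measure their positions.

**One reading that disagreed:** joint 6 showed a speed of about 1°/s at the end, but its angle and the tool position stayed constant over three readings. I took it as a sensor offset.

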